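# Load a beech block and drill jig in the drilling fixture and clamp them

## Task

Get the drilling fixture ready: lay the beech block flat on its board and push it fully home, its long side against the low aluminium fence and its end against the adjustable end stop, so that the sprung pin there goes all the way in. Then set the drill jig squarely on top of the block, its long sides flush with the block's, centred along it, raised ridge on the clamp's side, and swing the clamp handle over until the clamp snaps down and holds the stack. Leave the other things on the bench where they are.

Things in the scene. Friction and masses are not known exactly. Their poses are not given: they have to be found in the camera images.
- fixture: plywood drilling fixture fixed to the bench, ahead and to the left. Origin at bench level below the middle of the fence's front face; x (roughly to the robot's right) across the fence to the clamp, y (roughly away from the robot) along the fence, z up. Board 15 mm thick, x -55 to +125, y -85 to +85 mm. Behind the fence the clamp stands on a wooden riser (x 45 to 97, y -28 to 28 mm, 65 mm high)
- fence (a point): point on the board's top (15 mm above the bench) at the foot of the fence's front face, middle of its length; axes as the fixture's. The aluminium fence is 12 mm high above the board and runs y -80 to +80 mm; the block goes on the board in front of it (x below 0)
- stop_track (a point): near end of the end stop's track on the board, fixture x -22.5, y +25 mm. The stop is a grey block 38 (x) x 25 (y) x 24 mm with a black knob (to 54 mm above the bench); its flat face looks to -y. It is locked tight with its face 0 to 25 mm beyond (+y of) this point; where is not reported, so slide the block along the fence until it is felt
- stop_pin (a joint): brass pin 7.6 mm thick that sticks 4 mm out of the end stop's face, 11 mm above the board; very weak spring (about 0.2 N). Value: how far it is pushed in, m; 0 out, 0.004 when the block touches the stop's face
- block: plain beech block 45 (x) x 90 (y) x 35 (z) mm, about 0.11 kg, loose on the bench, left or right of the fixture; origin at the centre of its underside, y along its length
- jig: drill jig of plain white metal, 45 (x) x 75 (y) mm, about 0.28 kg, loose on the bench: a slab 20 mm high with three bushed holes and, along its +x long edge, a ridge 8 mm thick that rises to 38 mm. Origin at the centre of its underside, y along its length, +x to the ridge
- jig_ridge (a point): middle of the top of the jig's ridge (18.5 mm along x from the jig's centre, 38 mm above its underside)
- clamp (a joint): toggle clamp's hinge about the fixture's y axis, rad: 0 fully open (start), 1.75 arm level, where its pad rests on the jig's ridge when the stack is in place (limit 1.85). Over-centre spring: up to about 0.75 it pushes open, beyond that it snaps down by itself; needs up to about 10 N at the grip
- clamp_hinge (a point): axis of the clamp's hinge, 65 mm behind the fence face, 108 mm above the bench, at the fixture's y = 0. The open clamp's upright arm reaches 195 mm above the bench; the big vice near the robot is 125 mm high
- clamp_grip (a point): middle of the clamp's black round handle grip, 20 mm thick and 100 mm long, 105 mm from the hinge axis. With the clamp closed the handle stands straight up above the hinge; open, it lies back almost level (outer end 10 degrees down) along the fixture's +x
- clamp_pad: round rubber pad, 21 mm, under the end of the clamp arm, 70 mm from the hinge axis; origin at the centre of its pressing face. Closed, it is 5 mm in front of the fence face at fixture y = 0; open, the arm stands upright behind the fence, leaving the space over the board free
- bearing: bystander: ball bearing 52 mm across, 15 mm high, lying flat; leave alone
- pulley: bystander: white toothed pulley 54 mm across, 29 mm high; leave alone
- carton: bystander: small cardboard carton 66 x 88 x 49 mm; leave alone
Mind the look-alikes: they are no part of the job. Leave any purple or yellow look-alike of the block alone.

How it is judged:
By the outcome, as a careful person would: the job done as asked, in the order asked, and still so for the second after the job is handed in, with the robot touching nothing.
It also fails if it takes over 72 s, if anything falls off the work surface, if the arm or the gripper's body presses on something with over 40 N, if the wrist force passes 120 N, or if a joint passes its speed limit or range.

## Robot

A 6-joint arm with a two-finger parallel gripper is mounted at the origin on a cart in front of the work surface, level with it; the furniture and walls round the work are solid. World frame = base frame: x ahead of the robot, y to its left, z up, the work surface at z = 0. Lengths are in mm, angles in degrees, forces in N, time in s.
With the tool pointing down it reaches from about 350 to 850 mm from the base axis. Payload 8.1 kg.
Tool frame: the origin (TCP) lies midway between the tips of the shut fingers; the grasp point (between the pads) lies 19 mm behind it; z points along the fingers, y is the line along which they close (so a half turn about z gives the same grasp; the last joint's range is limited). The gripper opens to 85 mm and grips with 20 to 120 N. Pads are 22 mm wide; open, the fingers measure 114 mm over their backs; the gripper's body (76 mm by 85 mm) begins 54 mm behind the grasp point. The pads swing forward as they close: fully open they stand 13 mm farther back than shut.
Start: joints at [-71.299, 7.471, 85.268, -0, 87.261, -4.893], TCP at [240.176, -549.837, 231.292] pointing down, gripper open.
Joint ranges: [-169.43, 169.43], [-51.17, 129.36], [1.28, 143.12], [-76.62, 256.62], [0, 156.53], [-152.29, 152.29]. Speed limits (degrees/s): [136.94, 136.94, 159.86, 180, 180, 180].

## Interface

Orientations are given as [roll, pitch, yaw] about the fixed x, y, z axes, in that order (R = Rz(yaw) Ry(pitch) Rx(roll)).
In Python, from bench import sense, snapshot, order, finder gives the robot as it stands.
- The arm moves only by the tool send_rows, never from a script. Its argument "steps" is a list of rows, each a list of 2 entries, a list of its own where there are three numbers: the shift along the world's x, y, z in units of 30 mm (1.0 is 30 mm), then the turn, a rotation vector about the world's x, y, z in rad. In form: [[[dx, dy, dz], [wx, wy, wz]], ...]. A call has 1 to 10 rows; each row is the pose to reach, as a shift and turn from the pose commanded when the call began; what a row does not reach only later rows make up. A row lasts 1/8 s, in which the tool goes at most 62.5 mm and 10.7 degrees, less where a joint would pass 70% of its speed; a pose out of reach is approached as far as the arm can. A call with a gripper value outside its range is refused whole. "fingers" is the closure, from 0 (fully open) to 1 (shut), set as the call begins (left out, the last holds). The fingers move at their own pace and stop on an object; "squeeze" is the grip in N (left out, the last holds). Time passes only in rows, so rows that repeat a pose let the fingers close. It gives the time, the measured TCP pose, the force, the opening and the grip force at its end, in the units of the state.
- sense(): the state, without advancing time (a new reading comes with each control period).
- snapshot(name): name is "scene" or "side" or "wrist"; returns a dict with "img" (400x640x3 uint8, red, green, blue), "K" (3x3 intrinsics, pixels), "k1" (the pictures are not rectified: a ray, as slopes to the right and down, at radius r is drawn at 1 + k1 r^2 times it, then the intrinsics apply), "pose" (4x4, takes a point from camera to world coordinates). Camera axes: x right, y up, looking along -z (the intrinsics and any distortion apply to the point x, -y, -z); pixel columns grow to the right and rows downward; lengths in mm; the calibration is good to about 2 mm. A picture is of the moment at which its call begins. There is no depth.
- order.hand_in(): hands the job in; it is judged then, once.
Trained networks look in the newest picture that a camera, given by its name, has taken for a name from the list of things; names that differ only in an ending like _2 or _b are one class to them, and where a whole thing is asked for, a point or a joint stands for the part that bears it (a point fixed in the world has none). Each returns a list of dicts, best first, with "confidence" (0 to 1); they miss things now and then, are a little off and sometimes report something else, mostly with a low value. They report only what shows in the picture. A call takes as long as a camera call. They do not tell look-alikes from the thing itself.
- finder.find_in(label, camera): "box" ([left, top, width, height] as shares, 0 to 1, of the picture: columns of its width, rows of its height, round what is visible of it).
- finder.trace(label, camera): "mask" (400x640 bool, what is visible of it) and "box" ([left, top, width, height] as shares, 0 to 1, of the picture: columns of its width, rows of its height, round what is visible of it).
- finder.pinpoint(label, camera): "at" ([column, row] as shares, 0 to 1, of the picture: columns of its width, rows of its height: a listed point, or the origin of a listed thing).
The state is a dict: "time": time; "joint_pos": joint angles; "qd": joint speeds; "joint_efforts": joint torques, N m; "tool_pos": TCP position; "tcp_rot": TCP orientation; "ft_force": force on the tool from outside, world axes, zero at the start; "wrist_torque": the same for the moment, N m; "finger_gap": finger opening in mm; "grip_force": force on a finger pad.
Only numpy, scipy, OpenCV 4.12 (cv2) and the standard library are available. Lean on these libraries where they do the work, as an engineer would, in place of code of your own. Each camera call takes 0.05 s, during which the arm holds its last target. There are 200 camera calls.

## Working session

There is one attempt and no reset: what is moved stays moved. The work goes in short steps, Python scripts to look and compute and a tool call to move; the robot and the scene stay as the last step left them, time stands still between calls to the robot, and variables do not carry over. Pictures are saved under pics/ and viewed, at most 10 in all, crops included, and the job is handed in when it is done.

Besides the shell and the picture viewer there is one more tool, called after "Request:" by a JSON object that holds its "name" and its "arguments". send_rows: Moves the arm, as the interface text tells. Its arguments: {"type":"object","properties":{"steps":{"type":"array"},"fingers":{"type":"number"},"squeeze":{"type":"number"}},"required":["steps"]}

```bash
ls; mkdir -p pics
cat > h.py <<'E'
import numpy as np, cv2
from bench import sense, snapshot, order, finder
def und(s,uv):
    K=np.array(s["K"]);p=np.array([(uv[0]-K[0,2])/K[0,0],(uv[1]-K[1,2])/K[1,1]])
    q=p.copy()
    for _ in range(30): q=p/(1+s["k1"]*(q@q))
    return q
def ray(s,uv):
    q=und(s,uv);T=np.array(s["pose"]);d=T[:3,:3]@np.array([q[0],-q[1],-1]);return T[:3,3],d
def at_z(s,uv,z):
    o,d=ray(s,uv);return o+d*(z-o[2])/d[2]
def proj(s,P):
    P=np.atleast_2d(P);T=np.array(s["pose"]);K=np.array(s["K"]);c=(P-T[:3,3])@T[:3,:3]
    q=np.c_[c[:,0]/-c[:,2],-c[:,1]/-c[:,2]];q=q*(1+s["k1"]*(q**2).sum(1,keepdims=True))
    return np.c_[q[:,0]*K[0,0]+K[0,2],q[:,1]*K[1,1]+K[1,2]]
def save(n,img,): cv2.imwrite("pics/"+n+".png",np.ascontiguousarray(img[...,::-1]))
E
python3 - <<'E'
from h import *
np.set_printoptions(precision=1,suppress=True)
S={c:snapshot(c) for c in("scene","side")}
save("two",np.vstack([cv2.resize(S[c]["img"],(480,300),interpolation=cv2.INTER_AREA) for c in S]))
for c in S:
    print(c,S[c]["pose"][:3])
    for l in("fence","stop_track","clamp_hinge","clamp_grip","block","jig","jig_ridge","clamp_pad","fixture","stop_pin","bearing","pulley","carton"):
        r=finder.pinpoint(l,c) if l!="stop_pin" else []
        print(l,[(np.array(a["at"])*[640,400],round(a["confidence"],2)) for a in r[:3]])
st=sense();print(st)
E
```

```text
pics
scene [[   0.7    0.5   -0.5 -336.9]
 [  -0.7    0.5   -0.5 -633. ]
 [  -0.     0.7    0.7 1289.4]]
fence []
stop_track []
clamp_hinge []
clamp_grip []
block [(array([203.3, 209. ]), 0.55)]
jig [(array([385.1, 300.5]), 0.6)]
jig_ridge []
clamp_pad [(array([385.2, 301.5]), 0.58)]
fixture []
stop_pin []
bearing []
pulley []
carton [(array([349.9, 206.6]), 0.68)]
side [[   1.     0.1   -0.1  433.1]
 [  -0.1    0.6   -0.8 -606.3]
 [  -0.     0.8    0.6  872.5]]
fence [(array([319.5, 249.1]), 0.66)]
stop_track [(array([329.3, 245.6]), 0.87)]
clamp_hinge [(array([329.2, 243.7]), 0.88)]
clamp_grip [(array([337.5, 279. ]), 0.6)]
block [(array([275.4, 161.7]), 0.66), (array([254.7, 183.3]), 0.63), (array([297.6, 214.5]), 0.59)]
jig [(array([320.9, 358.3]), 0.63)]
jig_ridge [(array([323.8, 361.3]), 0.93)]
clamp_pad [(array([326.8, 220.6]), 0.48)]
fixture [(array([323.1, 251.6]), 0.84)]
stop_pin []
bearing [(array([261.6, 253.3]), 0.62)]
pulley [(array([385.4, 305.9]), 0.73)]
carton [(array([384.6, 237.3]), 0.93)]
{'time': 1.3, 'joint_pos': array([-71.3,   7.5,  85.3,  -0. ,  87.3,  -4.9]), 'qd': array([ 0. ,  0. , -0.1, -0. ,  0. ,  0. ]), 'joint_efforts': array([ -0. , -56.9, -50.1,  -0. ,   0. ,   0. ]), 'tool_pos': array([ 240.2, -549.8,  231.3]), 'tcp_rot': array([180. ,   0. ,  23.6]), 'ft_force': array([-0.6, -0.2, -0.9]), 'wrist_torque': array([ 0. , -0.1, -0. ]), 'grip_force': 0.0, 'finger_gap': 85.13261766212237}
```

View pics/two.png

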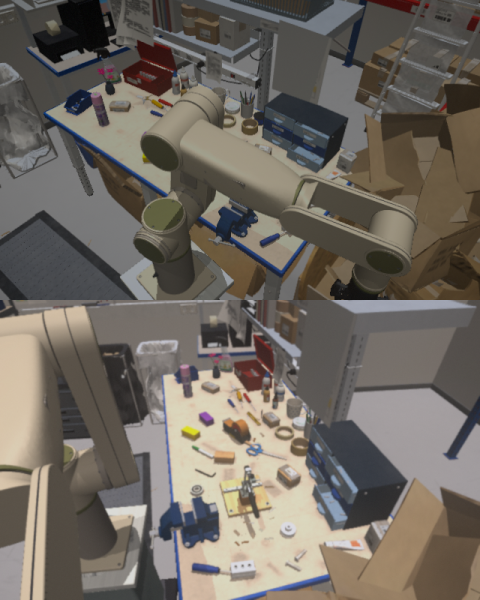

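The top half shows the scene view, blocked by the arm. The bottom half shows the side view, with the fixture at about (326,262) in full-size pixels, the jig near (323,360), a beech-coloured block near (298,212), and the yellow and purple look-alikes at (254,180) and (275,160). I'll enlarge that area.

Run:
```python
from h import *
np.set_printoptions(precision=1,suppress=True)
s=snapshot("side")
save("crop",cv2.resize(s["img"][150:390,220:420],None,fx=2.5,fy=2.5,interpolation=cv2.INTER_CUBIC))
def P(uv,z): return at_z(s,uv,z)
for n,uv,z in(("fence",(319.5,249.1),15),("track",(329.3,245.6),15),("hinge",(329.2,243.7),108),("grip",(337.5,279),90),("block",(297.6,214.5),0),("jig",(320.9,358.3),0),("ridge",(323.8,361.3),38),("fixt",(323.1,251.6),0),("bear",(261.6,253.3),0),("pul",(385,306),0),("cart",(384.6,237),0)):print(n,P(uv,z))
print(s["K"],s["k1"])
```

```text
fence [526.6 191.8  15. ]
track [558.7 202.6  15. ]
hinge [545.8 122.1 108. ]
grip [552.   11.1  90. ]
block [472.8 377.3   0. ]
jig [ 487.9 -151.6    0. ]
ridge [ 491.3 -179.4   38. ]
fixt [538.1 193.8   0. ]
bear [347.9 210.7  -0. ]
pul [679.1 -25.7   0. ]
cart [744.3 231.8   0. ]
[[378.4   0.  321.6]
 [  0.  378.4 200.2]
 [  0.    0.    1. ]] -0.037076133897714025
```

View pics/crop.png

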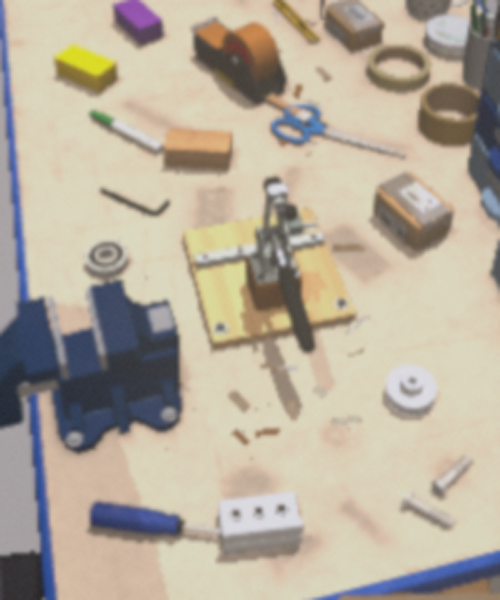

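The beech block is the tan one at crop (198,148). That fits its description; the purple (138,20) and yellow (85,68) ones are look-alikes. The fixture is at crop (268,270), and the jig at (260,522) with its ridge toward the camera (world -y). Next I'll raise the arm and get wrist views.

Request:
{"name": "send_rows", "arguments": {"steps": [[[1,1.5,3],[0,0,0]],[[2.2,3.5,5],[0,0,-0.15]],[[3.5,5.5,6],[0,0,-0.3]],[[4.7,7.5,6],[0,0,-0.41]],[[6,9.3,6],[0,0,-0.41]],[[7,11,6],[0,0,-0.41]],[[8,13,6],[0,0,-0.41]],[[8,13,6],[0,0,-0.41]],[[8,13,6],[0,0,-0.41]],[[8,13,6],[0,0,-0.41]]], "fingers": 0}}

```text
time: 2.6
tool_pos: [480.8, -158.2, 411.5]
tcp_rot: [-180.0, -0.0, 0.3]
ft_force: [-0.2, 0.1, 0.1]
finger_gap: 85.3
grip_force: 0.0
```

Run:
```python
from h import *
np.set_printoptions(precision=1,suppress=True)
s=snapshot("wrist");st=sense();print(st['tool_pos'],st['tcp_rot'],st['joint_pos'],st['time']);print(np.array(s["pose"]),s["K"][0],s["k1"])
save("w1",s["img"])
for l,z in(("jig",0),("jig_ridge",38),("clamp_grip",90)):
  print(l,[(np.array(a["at"])*[640,400],at_z(s,np.array(a["at"])*[640,400],z),a["confidence"]) for a in finder.pinpoint(l,"wrist")[:2]])
```

```text
[ 480.3 -159.4  411.3] [180.    0.    0.2] [-24.1  -7.1  81.3  -0.  105.8  65.6] 2.65
[[   0.     1.     0.3  552.1]
 [  -1.     0.     0.  -158.3]
 [   0.    -0.3    1.   554.1]
 [   0.     0.     0.     1. ]] [308.6   0.  319. ] 0.02089736226549
jig [(array([319.9, 139.5]), array([ 496.7, -160.3,    0. ]), 0.74)]
jig_ridge [(array([328.7, 148. ]), array([ 486.7, -174.9,   38. ]), 0.82)]
clamp_grip [(array([194.4, 105. ]), array([553.1,  20.1,  90. ]), 0.67)]
```

View pics/w1.png

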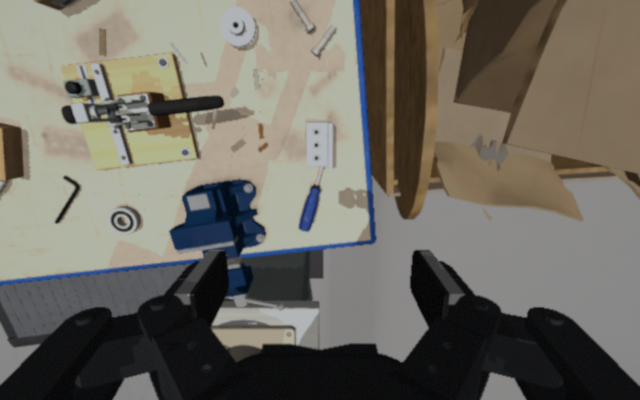

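The wrist view shows the jig at (319,145), with its plain ridge along the right (-y) side. The fixture is at (130,110), with the clamp handle pointing right to (222,102). Next I'll go over the fixture and block.

Request:
{"name": "send_rows", "arguments": {"steps": [[[1,2,0],[0,0,0]],[[2,4,0],[0,0,0]],[[3,6,0],[0,0,0]],[[4,8,0],[0,0,0]],[[4,10,0],[0,0,0]],[[4,12.5,-1],[0,0,0]],[[4,12.5,-2],[0,0,0]],[[4,12.5,-2],[0,0,0]],[[4,12.5,-2],[0,0,0]],[[4,12.5,-2],[0,0,0]]]}}

```text
time: 4.05
tool_pos: [601.1, 213.6, 353.5]
tcp_rot: [-180.0, -0.2, -0.0]
ft_force: [0.1, -0.3, 0.2]
finger_gap: 85.4
grip_force: 0.0
```

Run:
```python
from h import *
np.set_printoptions(precision=1,suppress=True)
s=snapshot("wrist");st=sense();print(st['tool_pos'],st['tcp_rot'],st['time'])
import pickle;pickle.dump(s,open("w2.pkl","wb"))
for l,z in(("block",0),("fence",15),("stop_track",15),("clamp_hinge",108),("clamp_grip",90),("fixture",0)):
  print(l,[(np.array(a["at"])*[640,400],at_z(s,np.array(a["at"])*[640,400],z),a["confidence"]) for a in finder.pinpoint(l,"wrist")[:3]])
save("w2",cv2.resize(s["img"][60:340,60:500],(792,504),interpolation=cv2.INTER_CUBIC))
```

```text
[601.1 213.7 353.4] [-180.    -0.2   -0. ] 4.1
block [(array([ 31.2, 267.7]), array([399. , 719.5,   0. ]), 0.93), (array([221. , 227.1]), array([475. , 381.6,   0. ]), 0.77), (array([110.9, 308.4]), array([314.5, 597.4,  -0. ]), 0.7)]
fence [(array([317.8,  62.9]), array([733.5, 214.9,  15. ]), 0.73), (array([332.9, 196.2]), array([534.6, 190.6,  15. ]), 0.56)]
stop_track [(array([318.5, 188.8]), array([546.9, 213.9,  15. ]), 0.95)]
clamp_hinge [(array([386.5, 210. ]), array([542.1, 123.7, 108. ]), 0.55)]
clamp_grip [(array([456.9, 197.6]), array([554.1,  24.9,  90. ]), 0.94)]
fixture [(array([333. , 193.4]), array([535.1, 189.8,   0. ]), 0.94)]
```

View pics/w2.png

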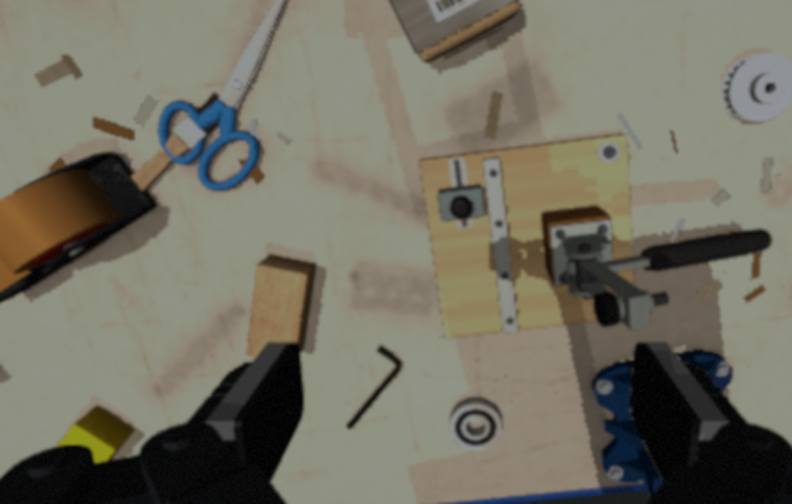

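In this crop the block is at (282,305), partly hidden by a finger. The fixture board's corners are (422,158), (628,134) and (445,337), the end stop is at (460,203), and the fence runs (492,160)-(510,330). I'll shift for a clear view and fit the shapes.

Request:
{"name": "send_rows", "arguments": {"steps": [[[-1,2,0],[0,0,0]],[[-2.5,3.5,0],[0,0,0]],[[-3,4,0],[0,0,0]],[[-3,4,0],[0,0,0]],[[-3,4,0],[0,0,0]]]}}

```text
time: 5.03
tool_pos: [510.6, 334.8, 351.3]
tcp_rot: [180.0, -0.0, 0.1]
ft_force: [-0.5, 0.8, 0.1]
finger_gap: 85.8
grip_force: 0.0
```

```bash
cat >> h.py <<'E'
from scipy.optimize import minimize
def boxpts(p,b):  # p=(x,y,deg), b=(x0,x1,y0,y1,z0,z1)
    c,s_=np.cos(np.radians(p[2])),np.sin(np.radians(p[2]))
    return np.array([[p[0]+c*x-s_*y,p[1]+s_*x+c*y,z] for x in b[:2] for y in b[2:4] for z in b[4:]])
def hull(s,p,boxes,up=4):
    m=np.zeros((400*up,640*up),np.uint8)
    for b in boxes:
        h=cv2.convexHull((proj(s,boxpts(p,b))*up).astype(np.float32)).astype(np.int32);cv2.fillConvexPoly(m,h,1)
    return m
def fit(s,mask,p0,boxes,ignore=None):
    up=4;M=cv2.resize(mask.astype(np.uint8),None,fx=up,fy=up,interpolation=cv2.INTER_LINEAR)
    def f(p):
        h=hull(s,p,boxes,up);return 1-(h&M).sum()/max(1,(h|M).sum())
    r=minimize(f,p0,method="Nelder-Mead",options=dict(initial_simplex=np.array(p0)+np.array([[0,0,0],[15,0,0],[0,15,0],[0,0,10]]),xatol=.05,fatol=1e-5))
    return r.x,1-r.fun
BLOCK=[(-22.5,22.5,-45,45,0,35)]
JIG=[(-22.5,22.5,-37.5,37.5,0,20),(14.5,22.5,-37.5,37.5,0,38)]
E
python3 - <<'E'
from h import *
import pickle
np.set_printoptions(precision=1,suppress=True)
s=snapshot("wrist");st=sense();print(st['tool_pos'],st['time'])
pickle.dump(s,open("w3.pkl","wb"))
for a in finder.trace("block","wrist"):
    m=a["mask"];ys,xs=np.nonzero(m);c=at_z(s,(xs.mean(),ys.mean()),20);print("cand",xs.mean(),ys.mean(),c,a["confidence"],s["img"][m].mean(0))
    if 430<c[0]<520 and 340<c[1]<420:
        for y in(-90,-80,-100): print(fit(s,m,(c[0],c[1],y),BLOCK))
im=s["img"].copy()
save("w3",cv2.resize(im[60:340,110:510],(800,560),interpolation=cv2.INTER_CUBIC))
E
```

```text
[510.8 334.4 351.2] 5.075
cand 165.0605700712589 267.06413301662707 [318.8 595.7  20. ] 0.77 [140.1 140.   32.6]
cand 80.5429403202329 221.64289180009703 [401.2 719.5  20. ] 0.76 [ 95.1  48.8 112.1]
cand 285.91765369430345 177.66215454032712 [475.2 385.9  20. ] 0.64 [153.9 131.6  94.9]
(array([ 473.6,  384.4, -102.5]), np.float64(0.9602449621950803))
(array([ 473.4,  384.5, -102.2]), np.float64(0.9605173121664158))
(array([ 473.3,  384.5, -103. ]), np.float64(0.9591976215699005))
```

View pics/w3.png

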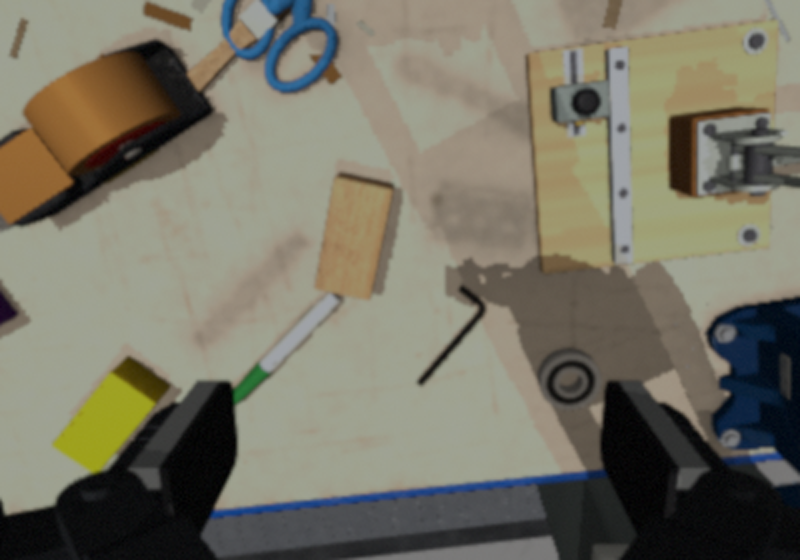

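The view is clear: the block is at crop (355,236), with its long axis 12.5° off world x. All four board corners show: (528,53), (777,20), (542,271) and (768,246). Next I'll fit the fixture pose.

```bash
cat > fx.py <<'E'
from h import *
from scipy.optimize import least_squares
import pickle
np.set_printoptions(precision=1,suppress=True)
W=lambda p,q:np.array([p[0]+np.cos(np.radians(p[2]))*q[0]-np.sin(np.radians(p[2]))*q[1],p[1]+np.sin(np.radians(p[2]))*q[0]+np.cos(np.radians(p[2]))*q[1],q[2]])
E
python3 - <<'E'
from fx import *
s=pickle.load(open("w3.pkl","rb"));s2=pickle.load(open("w2.pkl","rb"))
# subpixel corners by gray refinement
def ref(s,pts):
    g=cv2.cvtColor(s["img"],cv2.COLOR_RGB2GRAY);return cv2.cornerSubPix(g,np.array(pts,np.float32).reshape(-1,1,2),(4,4),(-1,-1),(3,30,.01)).reshape(-1,2)
a=np.array([(374.5,86.8),(498.5,70.3),(381.5,195),(494,182.5)]);b=np.array([(422/1.8+60,158/1.8+60),(628/1.8+60,134/1.8+60),(445/1.8+60,337/1.8+60)])
C=np.array([(-55,85,15),(125,85,15),(-55,-85,15),(125,-85,15)],float)
ar=ref(s,a);br=ref(s2,b);print(a,ar,b,br)
for A,B in((a,b),(ar,br)):
    for ss,px in((s,A),(s2,B)):
        r=least_squares(lambda p:(proj(ss,[W(p,c) for c in C[:len(px)]])-px).ravel(),[535,190,-95]);print(r.x,r.fun)
s=s
p=least_squares(lambda p:np.r_[(proj(s,[W(p,c) for c in C])-a).ravel(),(proj(s2,[W(p,c) for c in C[:3]])-b).ravel()],[535,190,-95]);p=p.x;print(p)
for n,q in(("hinge",(65,0,108)),("grip",(65+105*np.cos(.1745),0,90)),("stop front",(-22.5,25,15))):print(n,W(p,q))
im=cv2.resize(s2["img"],None,fx=3,fy=3,interpolation=cv2.INTER_CUBIC)
def L(ss,im,q0,q1,col,f=3):
    u=proj(ss,[W(p,q0),W(p,q1)])*f+f/2-.5;cv2.line(im,tuple(map(int,u[0])),tuple(map(int,u[1])),col,1)
for q0,q1 in(((-55,85,15),(125,85,15)),((-55,85,15),(-55,-85,15)),((0,-80,15),(0,80,15)),((0,-80,27),(0,80,27)),((-55,-85,15),(125,-85,15)),((-41.5,25,39),(-3.5,25,39)),((-41.5,50,39),(-3.5,50,39)),((45,-28,65),(45,28,65))):L(s2,im,q0,q1,(255,0,0))
save("ov",im[380:780,820:1320])
E
```

```text
[[374.5  86.8]
 [498.5  70.3]
 [381.5 195. ]
 [494.  182.5]] [[372.6  86.1]
 [498.4  68.5]
 [380.9 196. ]
 [494.8 183.5]] [[294.4 147.8]
 [408.9 134.4]
 [307.2 247.2]] [[292.1 148.2]
 [409.5 133.4]
 [304.3 246.9]]
[533.6 190.  -82.9] [-1.1 -1.   1.2 -1.5 -0.7  2.   0.5  1.3]
[534.3 188.5 -83.4] [-1.   0.1  1.2 -0.2 -0.1  0.3]
[533.8 190.7 -82.6] [ 0.  -0.2  0.5 -0.3 -0.2  1.  -0.4 -0.3]
[535.  191.  -83.7] [-0.1 -1.  -0.8  0.8  1.   0.1]
[533.9 189.4 -83.2]
hinge [541.7 124.8 108. ]
grip [554.   22.2  90. ]
stop front [556.1 214.7  15. ]
```

View pics/ov.png

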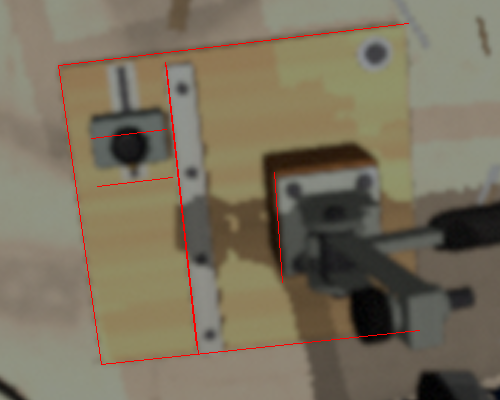

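The fit matches well: fixture at about (534,190) with yaw -83.2°, and the stop's face about 8-10 mm past the track point. Next I'll grasp the block across its width.

Request:
{"name": "send_rows", "arguments": {"steps": [[[-0.6,0.8,-2],[0,0,-0.1]],[[-1.24,1.67,-4],[0,0,-0.218]],[[-1.24,1.67,-6],[0,0,-0.218]],[[-1.24,1.67,-8],[0,0,-0.218]],[[-1.24,1.67,-9.2],[0,0,-0.218]],[[-1.24,1.67,-10.2],[0,0,-0.218]],[[-1.24,1.67,-11],[0,0,-0.218]],[[-1.24,1.67,-11.27],[0,0,-0.218]],[[-1.24,1.67,-11.27],[0,0,-0.218]],[[-1.24,1.67,-11.27],[0,0,-0.218]]]}}

```text
time: 6.38
tool_pos: [474.2, 385.7, 14.7]
tcp_rot: [-179.9, -0.1, -12.4]
ft_force: [-0.1, -0.6, -0.5]
finger_gap: 85.1
grip_force: 0.0
```

Request:
{"name": "send_rows", "arguments": {"steps": [[[0,0,0],[0,0,0]],[[0,0,0],[0,0,0]],[[0,0,0],[0,0,0]],[[0,0,0],[0,0,0]],[[0,0,0],[0,0,0]],[[0,0,0],[0,0,0]]], "fingers": 1, "squeeze": 40}}

```text
time: 7.12
tool_pos: [473.4, 385.6, 14.0]
tcp_rot: [-180.0, -0.0, -12.4]
ft_force: [0.2, -0.7, 5.1]
finger_gap: 44.1
grip_force: 42.2
```

Run:
```python
from fx import *
st=sense();print({k:st[k] for k in("time","tool_pos","tcp_rot","finger_gap","grip_force","ft_force")})
s=snapshot("wrist");save("g1",cv2.resize(s["img"][140:400,140:500],(720,520)))
```

```text
{'time': 7.125, 'tool_pos': array([473.4, 385.6,  14. ]), 'tcp_rot': array([-180. ,   -0. ,  -12.4]), 'finger_gap': 44.14991741437454, 'grip_force': 42.24281072616577, 'ft_force': array([ 0.2, -0.7,  5.1])}
```

View pics/g1.png

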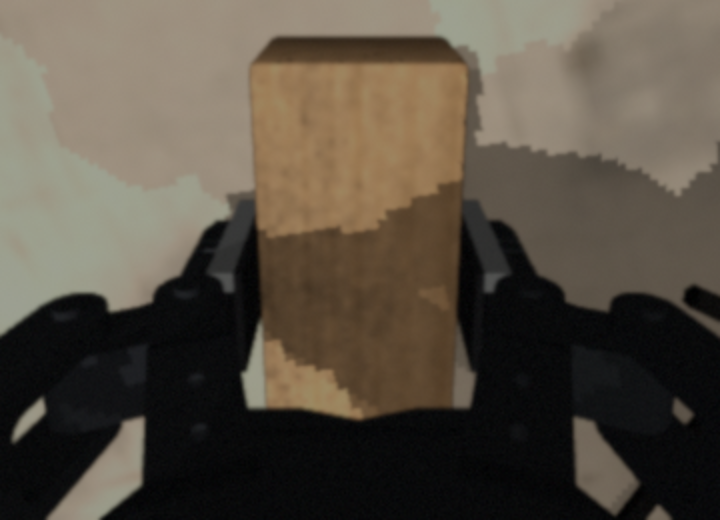

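The block is gripped squarely, with a 44 mm gap. I'll carry it to the board, just off the fence and short of the stop.

Request:
{"name": "send_rows", "arguments": {"steps": [[[0,0,1],[0,0,0]],[[0,0,2.3],[0,0,0]],[[0.2,-1.5,2.5],[0,0,0.1]],[[0.5,-3,2.5],[0,0,0.2]],[[0.7,-4.4,2.5],[0,0,0.3]],[[0.87,-5.6,2.5],[0,0,0.335]],[[0.87,-5.6,2.5],[0,0,0.335]],[[0.87,-5.6,1.7],[0,0,0.335]],[[0.87,-5.6,1],[0,0,0.335]],[[0.87,-5.6,0.8],[0,0,0.335]]]}}

```text
time: 8.43
tool_pos: [497.4, 217.5, 35.3]
tcp_rot: [180.0, 0.2, 6.8]
ft_force: [0.2, 0.9, -1.2]
finger_gap: 44.1
grip_force: 41.5
```

Request:
{"name": "send_rows", "arguments": {"steps": [[[0,0,-0.1],[0,0,0]],[[0,0,-0.2],[0,0,0]],[[0,0,-0.25],[0,0,0]],[[0,0,-0.3],[0,0,0]],[[0,0,-0.3],[0,0,0]]]}}

```text
time: 9.05
tool_pos: [499.5, 217.4, 29.0]
tcp_rot: [-180.0, -0.1, 6.8]
ft_force: [-2.2, -0.7, 4.3]
finger_gap: 44.1
grip_force: 42.1
```

Run:
```python
from fx import *
s=snapshot("wrist");st=sense();print({k:st[k] for k in("time","tool_pos","tcp_rot","finger_gap","grip_force","ft_force")})
save("p1",cv2.resize(s["img"][100:400,140:500],(720,600)))
```

```text
{'time': 9.1, 'tool_pos': array([499.5, 217.4,  29. ]), 'tcp_rot': array([-180. ,   -0. ,    6.8]), 'finger_gap': 44.17364519151771, 'grip_force': 42.2344833612442, 'ft_force': array([-2.6, -1.1,  6.1])}
```

View pics/p1.png

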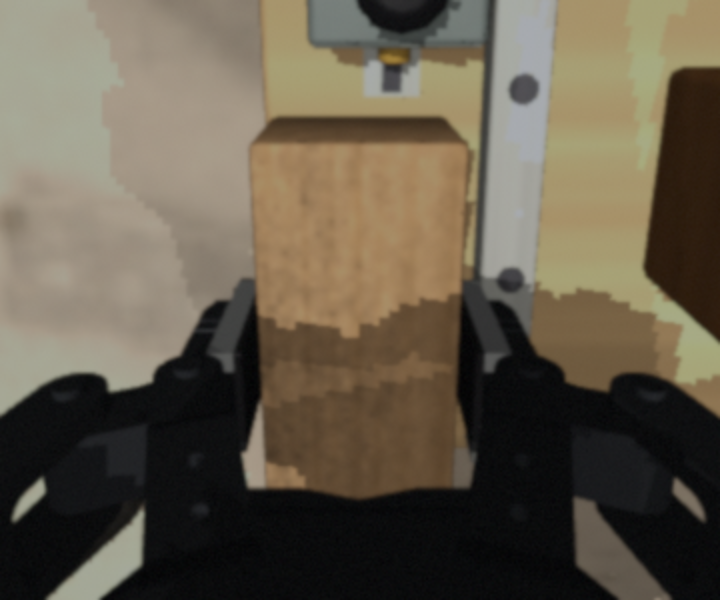

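The block sits on the board with a gap to both the fence and the brass pin. I'll move toward the fence in small steps.

Request:
{"name": "send_rows", "arguments": {"steps": [[[0.01,-0.08,0.03],[0,0,0]],[[0.02,-0.16,0.03],[0,0,0]],[[0.025,-0.2,0.03],[0,0,0]],[[0.025,-0.2,0.03],[0,0,0]]]}}

```text
time: 9.6
tool_pos: [499.8, 211.0, 29.0]
tcp_rot: [180.0, 0.0, 6.8]
ft_force: [-0.4, -0.6, -0.6]
finger_gap: 44.5
grip_force: 41.7
```

Request:
{"name": "send_rows", "arguments": {"steps": [[[0.005,-0.04,0],[0,0,0]],[[0.01,-0.08,0],[0,0,0]],[[0.01,-0.08,0],[0,0,0]]]}}

```text
time: 9.98
tool_pos: [500.0, 209.1, 29.0]
tcp_rot: [-180.0, 0.0, 6.8]
ft_force: [-0.3, 2.1, -1.7]
finger_gap: 43.9
grip_force: 41.6
```

Request:
{"name": "send_rows", "arguments": {"steps": [[[0.005,-0.04,0],[0,0,0]],[[0.01,-0.08,0],[0,0,0]],[[0.01,-0.08,0],[0,0,0]]]}}

```text
time: 10.35
tool_pos: [500.0, 208.8, 29.1]
tcp_rot: [-179.8, -0.0, 6.9]
ft_force: [-1.7, 14.0, -2.9]
finger_gap: 44.0
grip_force: 41.7
```

I touched the fence where expected. Now I'll slide along it to the stop.

Request:
{"name": "send_rows", "arguments": {"steps": [[[0.1,0.02,0],[0,0,0]],[[0.2,0.035,0],[0,0,0]],[[0.3,0.047,0],[0,0,0]],[[0.4,0.06,0],[0,0,0]],[[0.4,0.06,0],[0,0,0]]]}}

```text
time: 10.98
tool_pos: [511.0, 210.3, 29.1]
tcp_rot: [-179.8, 0.1, 6.9]
ft_force: [-6.6, 10.6, 4.5]
finger_gap: 44.4
grip_force: 42.5
```

Request:
{"name": "send_rows", "arguments": {"steps": [[[0.05,0.006,0],[0,0,0]],[[0.1,0.012,0],[0,0,0]],[[0.1,0.012,0],[0,0,0]]]}}

```text
time: 11.35
tool_pos: [513.7, 210.6, 29.1]
tcp_rot: [-179.8, 0.2, 6.9]
ft_force: [-9.0, 10.6, 4.7]
finger_gap: 43.9
grip_force: 42.6
```

Request:
{"name": "send_rows", "arguments": {"steps": [[[0.05,0.006,0],[0,0,0]],[[0.1,0.012,0],[0,0,0]],[[0.1,0.012,0],[0,0,0]]]}}

```text
time: 11.72
tool_pos: [516.7, 211.0, 29.1]
tcp_rot: [-179.8, 0.2, 6.9]
ft_force: [-8.9, 10.2, 4.7]
finger_gap: 44.3
grip_force: 42.7
```

Request:
{"name": "send_rows", "arguments": {"steps": [[[0.04,0.005,0],[0,0,0]],[[0.08,0.01,0],[0,0,0]],[[0.08,0.01,0],[0,0,0]]]}}

```text
time: 12.1
tool_pos: [518.2, 211.1, 29.0]
tcp_rot: [-179.9, 0.3, 6.9]
ft_force: [-13.8, 8.2, 9.6]
finger_gap: 43.9
grip_force: 43.2
```

Request:
{"name": "send_rows", "arguments": {"steps": [[[0.04,0.005,0],[0,0,0]],[[0.08,0.01,0],[0,0,0]],[[0.08,0.01,0],[0,0,0]]]}}

```text
time: 12.48
tool_pos: [518.2, 211.1, 29.0]
tcp_rot: [-179.9, 0.6, 6.9]
ft_force: [-27.6, 5.7, 20.9]
finger_gap: 44.0
grip_force: 44.6
```

Request:
{"name": "send_rows", "arguments": {"steps": [[[0.04,0.005,0],[0,0,0]],[[0.08,0.01,0],[0,0,0]],[[0.08,0.01,0],[0,0,0]]]}}

```text
time: 12.85
tool_pos: [519.0, 211.2, 28.6]
tcp_rot: [-179.9, 0.8, 6.9]
ft_force: [-34.6, 5.4, 26.7]
finger_gap: 43.8
grip_force: 45.8
```

The block has met the stop, with a force of about 30 N. I'll release it and look.

Request:
{"name": "send_rows", "arguments": {"steps": [[[0,0,0],[0,0,0]],[[0,0,0],[0,0,0]],[[-0.1,0,0.1],[0,0,0]],[[-0.1,0,0.8],[0,0,0]],[[-0.3,0,2],[0,0,0]],[[-1,0,3.5],[0,0,0]],[[-2,0,5],[0,0,0]],[[-2,0,5],[0,0,0]],[[-2,0,5],[0,0,0]]], "fingers": 0.3}}

```text
time: 13.98
tool_pos: [465.8, 209.8, 179.3]
tcp_rot: [180.0, -0.1, 6.8]
ft_force: [-0.1, -0.2, -0.2]
finger_gap: 59.6
grip_force: 0.0
```

Run:
```python
from fx import *
s=snapshot("wrist");st=sense();print({k:st[k] for k in("time","tool_pos","tcp_rot","finger_gap","grip_force","ft_force")})
pickle.dump(s,open("w4.pkl","wb"))
u=proj(s,[[520,211,50]])[0].astype(int);print(u)
r0=max(0,u[1]-90);c0=u[0]-120
im=cv2.resize(s["img"][r0:r0+180,c0:c0+240],(800,600),interpolation=cv2.INTER_CUBIC)
save("b1",im);print(r0,c0)
for a in finder.trace("block","wrist")[:3]:
    m=a["mask"];ys,xs=np.nonzero(m);print(a["confidence"],xs.mean(),ys.mean())
    if abs(xs.mean()-u[0])<40 and abs(ys.mean()-u[1])<40:
        x,i=fit(s,m,(520,211,-83),[(-22.5,22.5,-45,45,15,50)]);print(x,i)
```

```text
{'time': 14.025, 'tool_pos': array([465.4, 209.6, 178.3]), 'tcp_rot': array([180. ,   0.1,   6.8]), 'finger_gap': 59.93820243512622, 'grip_force': 0.0, 'ft_force': array([ 0.3, -0.2, -0.9])}
[324 127]
37 204
0.9 324.3691215616681 124.79485359361136
[519.4 210.6 -83.2] 0.9765142150803461
```

View pics/b1.png

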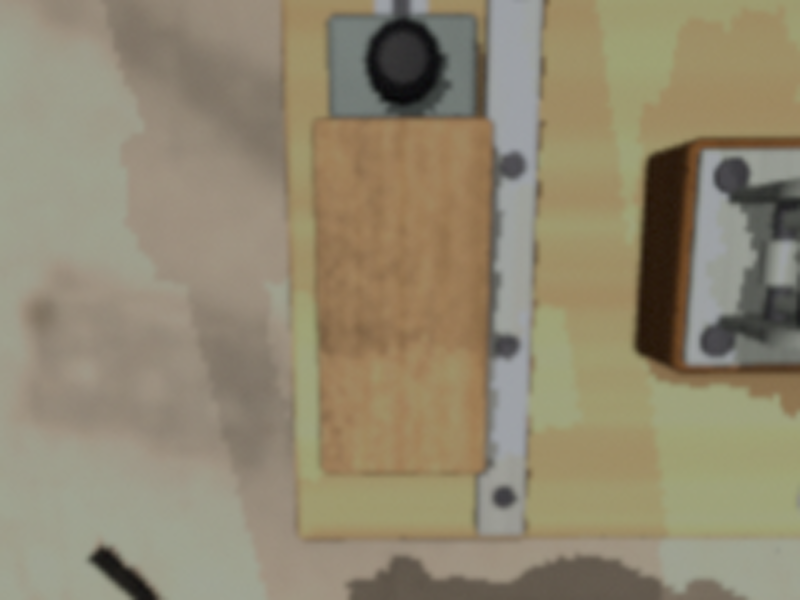

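The block looks home: its end is on the stop's face and its side is on the fence. I'll confirm with a light push from shut fingers, on the end and then the side.

Request:
{"name": "send_rows", "arguments": {"steps": [[[-0.3,-0.1,0],[0,0,0]],[[-0.58,-0.22,-1],[0,0,0]],[[-0.58,-0.22,-2.5],[0,0,0]],[[-0.58,-0.22,-4],[0,0,0]],[[-0.58,-0.22,-5],[0,0,0]],[[-0.58,-0.22,-5.1],[0,0,0]],[[-0.4,-0.2,-5.1],[0,0,0]],[[-0.2,-0.175,-5.1],[0,0,0]],[[-0.2,-0.175,-5.1],[0,0,0]]], "fingers": 1}}

```text
time: 15.2
tool_pos: [461.4, 205.1, 27.7]
tcp_rot: [-180.0, -0.2, 6.8]
ft_force: [0.4, -0.4, 0.1]
finger_gap: -0.1
grip_force: 0.0
```

Request:
{"name": "send_rows", "arguments": {"steps": [[[0.05,0.006,0],[0,0,0]],[[0.1,0.012,0],[0,0,0]],[[0.13,0.016,0],[0,0,0]],[[0.13,0.016,0],[0,0,0]]]}}

```text
time: 15.7
tool_pos: [463.5, 205.1, 26.1]
tcp_rot: [180.0, 0.0, 6.8]
ft_force: [-0.0, -0.0, 0.5]
finger_gap: 0.0
grip_force: 0.0
```

Request:
{"name": "send_rows", "arguments": {"steps": [[[0.03,0.004,0],[0,0,0]],[[0.06,0.008,0],[0,0,0]],[[0.06,0.008,0],[0,0,0]]]}}

```text
time: 16.08
tool_pos: [465.1, 205.3, 26.0]
tcp_rot: [180.0, 0.0, 6.8]
ft_force: [-0.7, 0.3, 0.5]
finger_gap: -0.0
grip_force: 0.8
```

Request:
{"name": "send_rows", "arguments": {"steps": [[[0.03,0.004,0],[0,0,0]],[[0.06,0.008,0],[0,0,0]],[[0.06,0.008,0],[0,0,0]]]}}

```text
time: 16.45
tool_pos: [465.1, 205.3, 25.5]
tcp_rot: [180.0, 0.3, 6.8]
ft_force: [-10.5, -1.9, 7.8]
finger_gap: 0.1
grip_force: 5.2
```

Request:
{"name": "send_rows", "arguments": {"steps": [[[0.03,0.004,0],[0,0,0]],[[0.06,0.008,0],[0,0,0]],[[0.06,0.008,0],[0,0,0]]]}}

```text
time: 16.82
tool_pos: [465.0, 205.3, 25.0]
tcp_rot: [180.0, 0.5, 6.8]
ft_force: [-16.9, -2.0, 12.4]
finger_gap: 0.0
grip_force: 9.0
```

It is firm, so it's home. Next the side push.

Request:
{"name": "send_rows", "arguments": {"steps": [[[-0.3,-0.04,0],[0,0,0]],[[-0.3,0.8,0.5],[0,0,0]],[[-0.2,1.9,1],[0,0,0]],[[0.6,1.9,1],[0,0,0]],[[1.55,1.9,0.6],[0,0,0]],[[1.55,1.9,0],[0,0,0]],[[1.55,1.8,0],[0,0,0]],[[1.55,1.75,0],[0,0,0]],[[1.55,1.75,0],[0,0,0]]]}}

```text
time: 17.95
tool_pos: [515.4, 258.4, 26.8]
tcp_rot: [-180.0, -0.1, 6.8]
ft_force: [0.1, -0.8, 0.1]
finger_gap: -0.0
grip_force: 0.0
```

Request:
{"name": "send_rows", "arguments": {"steps": [[[0.01,-0.1,0],[0,0,0]],[[0.02,-0.2,0],[0,0,0]],[[0.03,-0.25,0],[0,0,0]],[[0.03,-0.25,0],[0,0,0]]]}}

```text
time: 18.45
tool_pos: [516.4, 250.7, 26.1]
tcp_rot: [-180.0, -0.0, 6.8]
ft_force: [0.6, -0.5, 0.5]
finger_gap: 0.2
grip_force: 0.0
```

Request:
{"name": "send_rows", "arguments": {"steps": [[[0.005,-0.05,0],[0,0,0]],[[0.01,-0.1,0],[0,0,0]],[[0.01,-0.1,0],[0,0,0]]]}}

```text
time: 18.82
tool_pos: [516.6, 247.8, 26.1]
tcp_rot: [-180.0, 0.0, 6.8]
ft_force: [0.4, 0.4, -0.4]
finger_gap: 0.2
grip_force: 0.0
```

Request:
{"name": "send_rows", "arguments": {"steps": [[[0.005,-0.05,0],[0,0,0]],[[0.01,-0.1,0],[0,0,0]],[[0.01,-0.1,0],[0,0,0]]]}}

```text
time: 19.2
tool_pos: [516.8, 247.1, 26.9]
tcp_rot: [-179.8, -0.0, 6.8]
ft_force: [-3.6, 9.8, 2.9]
finger_gap: -0.1
grip_force: 5.3
```

Request:
{"name": "send_rows", "arguments": {"steps": [[[0.005,-0.04,0],[0,0,0]],[[0.008,-0.07,0],[0,0,0]],[[0.008,-0.07,0],[0,0,0]]]}}

```text
time: 19.58
tool_pos: [516.8, 246.8, 27.4]
tcp_rot: [-179.7, -0.1, 6.9]
ft_force: [-6.4, 17.8, 5.4]
finger_gap: 0.3
grip_force: 9.2
```

Request:
{"name": "send_rows", "arguments": {"steps": [[[0.005,-0.04,0],[0,0,0]],[[0.008,-0.07,0],[0,0,0]],[[0.008,-0.07,0],[0,0,0]]]}}

```text
time: 19.95
tool_pos: [516.9, 246.4, 28.0]
tcp_rot: [-179.5, -0.1, 6.9]
ft_force: [-9.7, 24.2, 7.9]
finger_gap: -0.4
grip_force: 13.1
```

Request:
{"name": "send_rows", "arguments": {"steps": [[[-0.05,0.4,0],[0,0,0]],[[-0.05,0.4,1.8],[0,0,0]],[[-0.3,0.2,3.8],[0,0,0]],[[-0.5,0,5.8],[0,0,-0.05]],[[-0.7,-0.5,7.8],[0,0,-0.1]],[[-1,-2,9.5],[0,0,-0.12]],[[-1.2,-4,10],[0,0,-0.12]],[[-1.5,-6,10],[0,0,-0.12]],[[-1.5,-8,10],[0,0,-0.12]],[[-1.5,-10,10],[0,0,-0.12]]]}}

```text
time: 21.2
tool_pos: [471.9, -61.5, 326.3]
tcp_rot: [180.0, -0.0, -0.1]
ft_force: [0.3, 0.2, 0.4]
finger_gap: -0.1
grip_force: 0.0
```

Request:
{"name": "send_rows", "arguments": {"steps": [[[0,-2,-0.5],[0,0,0]],[[0,-3.4,-1.5],[0,0,0]],[[0,-3.4,-1.5],[0,0,0]],[[0,-3.4,-1.5],[0,0,0]],[[0,-3.4,-1.5],[0,0,0]]], "fingers": 0}}

```text
time: 21.82
tool_pos: [473.0, -160.6, 282.3]
tcp_rot: [180.0, -0.1, 0.0]
ft_force: [1.1, 0.0, -0.1]
finger_gap: 85.2
grip_force: 0.0
```

Run:
```python
from fx import *
s=snapshot("wrist");st=sense();print({k:st[k] for k in("time","tool_pos","tcp_rot","finger_gap")})
pickle.dump(s,open("w5.pkl","wb"))
for a in finder.trace("jig","wrist")[:3]:
    m=a["mask"];ys,xs=np.nonzero(m);c=at_z(s,(xs.mean(),ys.mean()),15);print(a["confidence"],xs.mean(),ys.mean(),c)
    if abs(c[1]+158)<50:
        for y0 in(-95,-85):
            x,i=fit(s,m,(c[0],c[1],y0),JIG);print(x,i)
        im=cv2.resize(s["img"],None,fx=4,fy=4,interpolation=cv2.INTER_CUBIC)
        for b in JIG:
            cv2.polylines(im,[cv2.convexHull((proj(s,boxpts(x,b))*4+1.5).astype(np.float32)).astype(np.int32)],True,(255,0,0),1)
        u=(int(xs.mean()*4),int(ys.mean()*4));save("j1",im[max(0,u[1]-200):u[1]+200,u[0]-250:u[0]+250])
```

```text
{'time': 21.875, 'tool_pos': array([ 473. , -160.5,  282.3]), 'tcp_rot': array([180. ,  -0.1,   0. ]), 'finger_gap': 85.4601644849912}
0.97 317.2038157282457 148.9902280130293 [ 491.3 -158.9   15. ]
[ 489.7 -158.8  -90. ] 0.9690152307871178
[ 489.9 -159.1  -90.7] 0.969308570930334
```

View pics/j1.png

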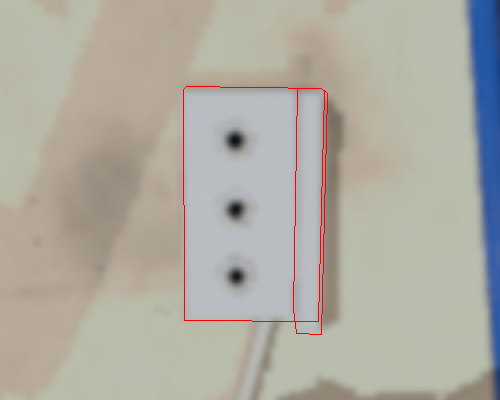

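The overlay matches the jig in x, y and yaw. The ridge is the strip on the right, but its near end doesn't match the model's corner, so I'll check the edges numerically.

Run:
```python
from fx import *
s=pickle.load(open("w5.pkl","rb"));g=cv2.cvtColor(s["img"],cv2.COLOR_RGB2GRAY)
a=[m for m in finder.trace("jig","wrist")][0]["mask"]
ys,xs=np.nonzero(a);print(xs.min(),xs.max(),ys.min(),ys.max())
r0,r1,c0,c1=ys.min()-5,ys.max()+8,xs.min()-4,xs.max()+8
print("cols",c0,c1,"rows",r0,r1)
for r in range(r0,r1): print(r,*g[r,c0:c1])
p=(489.8,-159,-90.3)
for n,b in zip(("slab","ridge"),JIG): print(n,np.c_[boxpts(p,b),proj(s,boxpts(p,b))])
```

```text
299 336 120 181
cols 295 344 rows 115 189
115 172 171 171 170 170 171 176 181 183 184 184 184 184 184 183 184 184 183 184 184 184 184 184 183 182 181 182 181 181 180 178 172 165 162 158 154 154 158 163 163 163 164 166 168 170 173 175 177 177
116 172 170 170 170 169 171 174 177 178 179 179 178 179 179 178 178 178 179 179 179 179 178 178 178 177 176 176 175 174 174 172 168 164 161 158 155 154 158 163 163 162 163 165 166 169 172 174 176 177
117 172 171 170 170 169 170 172 173 173 174 174 174 174 173 173 173 173 173 173 172 172 172 171 172 171 171 170 170 168 167 166 165 162 160 158 156 155 159 162 163 163 162 164 165 168 171 173 174 176
118 172 171 171 170 170 169 170 172 172 173 172 171 170 170 171 172 172 171 170 169 168 169 169 169 170 169 169 168 167 166 165 163 162 160 158 157 157 160 163 163 163 164 163 165 167 170 173 175 176
119 171 171 171 170 169 168 167 168 168 168 168 167 167 168 168 168 169 168 167 166 165 165 166 166 165 166 165 164 165 163 162 161 159 157 155 153 153 157 160 162 163 164 164 164 166 169 172 174 175
120 171 171 170 169 168 165 161 160 159 160 160 160 159 16
[... 13631 characters left out ...]
186 186 186 186 186 186 186 186 186 186 187 186 186 186 186 187 186 186 186 186
slab [[ 452.4 -136.3    0.   301.2  175.4]
 [ 452.4 -136.3   20.   300.4  178.6]
 [ 527.4 -136.7    0.   300.6  120.3]
 [ 527.4 -136.7   20.   299.7  120.9]
 [ 452.2 -181.3    0.   333.2  175.6]
 [ 452.2 -181.3   20.   333.9  178.8]
 [ 527.2 -181.7    0.   334.3  120.5]
 [ 527.2 -181.7   20.   335.1  121.2]]
ridge [[ 452.2 -173.3    0.   327.5  175.6]
 [ 452.2 -173.3   38.   328.3  181.8]
 [ 527.2 -173.7    0.   328.3  120.5]
 [ 527.2 -173.7   38.   329.2  121.8]
 [ 452.2 -181.3    0.   333.2  175.6]
 [ 452.2 -181.3   38.   334.5  181.9]
 [ 527.2 -181.7    0.   334.3  120.5]
 [ 527.2 -181.7   38.   335.8  121.8]]
```

The numbers confirm the ridge (8 mm strip, right edge, -y side): its far end sits 3 px lower than the slab's, as it should. The jig is at about (491,-159), yaw -90°. I'll grasp it across its width.

Request:
{"name": "send_rows", "arguments": {"steps": [[[0.3,0.03,-2],[0,0,0]],[[0.59,0.05,-4],[0,0,0]],[[0.59,0.05,-6],[0,0,0]],[[0.59,0.05,-7.5],[0,0,0]],[[0.59,0.05,-8.5],[0,0,0]],[[0.59,0.05,-9.1],[0,0,0]],[[0.59,0.05,-9.28],[0,0,0]],[[0.59,0.05,-9.28],[0,0,0]],[[0.59,0.05,-9.28],[0,0,0]]]}}

```text
time: 23.1
tool_pos: [491.4, -160.4, 4.2]
tcp_rot: [179.9, -0.1, -0.1]
ft_force: [0.9, 0.0, 0.6]
finger_gap: 85.4
grip_force: 0.0
```

Request:
{"name": "send_rows", "arguments": {"steps": [[[0,0,0],[0,0,0]],[[0,0,0],[0,0,0]],[[0,0,0],[0,0,0]],[[0,0,0],[0,0,0]],[[0,0,0],[0,0,0]],[[0,0,0],[0,0,0]]], "fingers": 1, "squeeze": 60}}

```text
time: 23.85
tool_pos: [490.7, -160.2, 3.5]
tcp_rot: [180.0, -0.1, -0.1]
ft_force: [-1.3, 0.0, 5.3]
finger_gap: 43.7
grip_force: 62.9
```

Request:
{"name": "send_rows", "arguments": {"steps": [[[0,0,0.5],[0,0,0]],[[0,0,1.5],[0,0,0]],[[0,0,3.2],[0,0,0]],[[0,0,5],[0,0,0]],[[0,0,5],[0,0,0]]]}}

```text
time: 24.48
tool_pos: [493.3, -161.2, 159.0]
tcp_rot: [179.8, -0.5, -0.1]
ft_force: [-0.6, -0.1, -2.8]
finger_gap: 43.8
grip_force: 61.9
```

Run:
```python
from fx import *
s=snapshot("wrist");st=sense();print({k:st[k] for k in("time","tool_pos","tcp_rot","finger_gap","grip_force","ft_force")})
pickle.dump(s,open("w6.pkl","wb"));g=cv2.cvtColor(s["img"],cv2.COLOR_RGB2GRAY)
t=st["tool_pos"];z=t[2]-4
m=finder.trace("jig","wrist")[0];print(m["confidence"],np.array(m["box"])*[640,400,640,400])
for n,b in zip(("slab","ridge"),JIG):
    b=list(b);b[4]+=z;b[5]+=z
    print(n,np.c_[boxpts((t[0],t[1],-90),b),proj(s,boxpts((t[0],t[1],-90),b))])
ys,xs=np.nonzero(m["mask"])
for c in range(xs.min(),xs.max(),8): y=ys[xs==c];print(c,y.min(),y.max())
```

```text
{'time': 24.525, 'tool_pos': array([ 491.6, -160.5,  155.6]), 'tcp_rot': array([179.9,  -0.3,  -0.1]), 'finger_gap': 43.92940251169349, 'grip_force': 61.889343559741974, 'ft_force': array([-0.6,  1.3, -4.6])}
0.64 [263.9 180.1 116.2 164. ]
slab [[ 454.1 -138.   151.6  276.9  310.9]
 [ 454.1 -138.   171.6  271.7  336. ]
 [ 529.1 -138.   151.6  271.3  181.2]
 [ 529.1 -138.   171.6  264.7  191.3]
 [ 454.1 -183.   151.6  356.5  310.7]
 [ 454.1 -183.   171.6  361.4  335.7]
 [ 529.1 -183.   151.6  361.4  181.1]
 [ 529.1 -183.   171.6  367.6  191.2]]
ridge [[ 454.1 -175.   151.6  342.4  310.7]
 [ 454.1 -175.   189.6  349.   364.3]
 [ 529.1 -175.   151.6  345.4  181.1]
 [ 529.1 -175.   189.6  354.   203.2]
 [ 454.1 -183.   151.6  356.5  310.7]
 [ 454.1 -183.   189.6  367.   364.3]
 [ 529.1 -183.   151.6  361.4  181.1]
 [ 529.1 -183.   189.6  375.   203.2]]
266 195 196
274 182 335
282 182 336
290 182 336
298 182 336
306 183 336
314 182 336
322 182 336
330 182 335
338 182 336
346 182 336
354 182 342
362 182 342
370 191 342
378 203 225
```

Run:
```python
from fx import *
s6=pickle.load(open("w6.pkl","rb"));s4=pickle.load(open("w4.pkl","rb"))
# camera in tool frame from w6 (tool yaw~0 pos known)
def T(p,y):
    c,q=np.cos(np.radians(y)),np.sin(np.radians(y));M=np.eye(4);M[:3,:3]=np.array([[c,-q,0],[q,c,0],[0,0,1]]);M[:3,3]=p;return M
X=np.linalg.inv(T((491.6,-160.5,155.6),-.1))@s6["pose"]
def off(pic,crop,sc,tp,yaw,zt):
    im=cv2.imread(pic,0).astype(float);h,w=im.shape
    prof=im[:,300:420].mean(1);d=np.diff(prof)
    r=np.argmax(d[:120]*(np.arange(119+1)>20)) if 0 else None
    return prof
for pic,r0,sc,tp,yaw,zt in(("pics/g1.png",140,2,(473.4,385.6,14.0),-12.4,35),("pics/p1.png",100,2,(499.5,217.4,29.),6.8,50)):
    im=cv2.imread(pic,0).astype(float);prof=cv2.GaussianBlur(im[:,320:400].mean(1)[:,None],(1,5),0)[:,0]
    lo=20 if "g1" in pic else 100;d=np.diff(prof)[lo:lo+70];k=lo+np.argmax(d)+.5
    row=(k+.5)/sc-.5+r0;s=dict(s6);s["pose"]=T(tp,yaw)@X
    P=at_z(s,(318,row),zt);q=np.linalg.inv(T(tp,yaw))@np.r_[P,1];print(pic,row,q[:3],"centre offset",q[0]-45)
# w4: block end edges along vertical line near middle
st4=(465.4,209.6,178.3);s=dict(s4)
im=cv2.imread("pics/b1.png",0).astype(float);print(np.c_[np.arange(100,135,3),im[100:135:3,340:470].mean(1)].T,np.c_[np.arange(450,490,4),im[450:490:4,340:470].mean(1)].T)
sc=600/180
for k in(118,470):
    row=(k+.5)/sc-.5+37;col=(405+.5)/sc-.5+204;P=at_z(s,(col,row),50);q=np.linalg.inv(T(st4,6.8))@np.r_[P,1];print(k,P,q[:3])
```

```text
pics/g1.png 171.0 [47.5 -0.7 21. ] centre offset 2.4612525584211653
pics/p1.png 171.0 [47.5 -0.7 21. ] centre offset 2.4612525584209948
[[100.  103.  106.  109.  112.  115.  118.  121.  124.  127.  130.  133. ]
 [ 79.6  88.6  96.1  99.   97.6  94.8 102.3 119.9 128.4 130.7 130.4 129.7]] [[450.  454.  458.  462.  466.  470.  474.  478.  482.  486. ]
 [136.6 136.1 136.2 136.6 136.1 128.7 127.2 141.5 146.4 147.8]]
118 [564.2 216.1  50. ] [  98.9   -5.3 -128.3]
470 [476.7 205.   50. ] [  10.6   -5.9 -128.3]
```

Three estimates agree that the block's centre is at about (520.7, 211.4). I'll carry the jig over above the clamp.

Request:
{"name": "send_rows", "arguments": {"steps": [[[0,0,1.6],[0,0,0]],[[0,0.8,3],[0,0,0]],[[0.1,2.2,3.4],[0,0,0]],[[0.3,4,3.4],[0,0,0.03]],[[0.5,5.8,3.4],[0,0,0.06]],[[0.7,7.6,3.4],[0,0,0.09]],[[0.9,9.4,3.4],[0,0,0.12]],[[1,11,3.4],[0,0,0.12]],[[1,12.3,3.4],[0,0,0.12]],[[1,12.38,3.4],[0,0,0.12]]]}}

```text
time: 25.82
tool_pos: [518.3, 213.7, 251.5]
tcp_rot: [180.0, 0.3, 7.0]
ft_force: [0.4, -0.0, -3.0]
finger_gap: 43.8
grip_force: 62.8
```

Request:
{"name": "send_rows", "arguments": {"steps": [[[0,0,0],[0,0,0]],[[0,0,-1.5],[0,0,0]],[[0,0,-3],[0,0,0]],[[0,0,-4.5],[0,0,0]],[[0,0,-5.6],[0,0,0]],[[0,0,-6.2],[0,0,0]],[[0,0,-6.2],[0,0,0]],[[0,0,-6.2],[0,0,0]]]}}

```text
time: 26.82
tool_pos: [521.4, 211.6, 70.4]
tcp_rot: [-180.0, -0.1, 6.8]
ft_force: [0.6, 0.5, -2.6]
finger_gap: 43.8
grip_force: 62.8
```

Run:
```python
from fx import *
s=snapshot("wrist");st=sense();print({k:st[k] for k in("time","tool_pos","tcp_rot","finger_gap","grip_force","ft_force")})
pickle.dump(s,open("w7.pkl","wb"));save("w7",s["img"])
```

```text
{'time': 26.875, 'tool_pos': array([521.6, 211.8,  70.7]), 'tcp_rot': array([-180. ,   -0.2,    6.8]), 'finger_gap': 43.80664973463378, 'grip_force': 62.7976056933403, 'ft_force': array([-0.1,  0.3, -3.3])}
```

Request:
{"name": "send_rows", "arguments": {"steps": [[[-0.02,-0.005,-0.3],[0,0,0]],[[-0.02,-0.005,-0.45],[0,0,0]],[[-0.02,-0.005,-0.53],[0,0,0]],[[-0.02,-0.005,-0.56],[0,0,0]],[[-0.02,-0.005,-0.56],[0,0,0]]]}}

```text
time: 27.5
tool_pos: [519.9, 211.7, 53.5]
tcp_rot: [-180.0, -0.0, 6.8]
ft_force: [-5.5, -2.1, 9.7]
finger_gap: 43.9
grip_force: 65.4
```

Request:
{"name": "send_rows", "arguments": {"steps": [[[0,0,-0.03],[0,0,0]],[[0,0,-0.06],[0,0,0]],[[0,0,-0.06],[0,0,0]]]}}

```text
time: 27.88
tool_pos: [520.4, 211.9, 53.4]
tcp_rot: [-180.0, -0.1, 6.8]
ft_force: [-11.4, -3.3, 23.1]
finger_gap: 43.5
grip_force: 67.7
```

The jig is down. I'll open, lower the fingers a little to straddle both pieces, and re-close gently so the sides line up flush.

Request:
{"name": "send_rows", "arguments": {"steps": [[[0,0,0.06],[0,0,0]],[[0,0,0.06],[0,0,0]],[[0,0,0.06],[0,0,0]],[[0,-0.025,-0.2],[0,0,0]],[[0,-0.025,-0.36],[0,0,0]],[[0,-0.025,-0.36],[0,0,0]],[[0,-0.025,-0.36],[0,0,0]]], "fingers": 0.3}}

```text
time: 28.75
tool_pos: [519.5, 210.6, 39.2]
tcp_rot: [180.0, 0.0, 6.8]
ft_force: [-0.4, 0.9, 0.3]
finger_gap: 59.6
grip_force: 0.0
```

Request:
{"name": "send_rows", "arguments": {"steps": [[[0,0,0],[0,0,0]],[[0,0,0],[0,0,0]],[[0,0,0],[0,0,0]],[[0,0,0],[0,0,0]],[[0,0,0],[0,0,0]]], "fingers": 1, "squeeze": 30}}

```text
time: 29.38
tool_pos: [519.7, 211.3, 39.7]
tcp_rot: [-179.9, -0.0, 6.8]
ft_force: [-0.3, 5.8, 0.5]
finger_gap: 44.9
grip_force: 33.0
```

Request:
{"name": "send_rows", "arguments": {"steps": [[[0,0,0],[0,0,0]],[[0,0,0],[0,0,0]],[[0,0,0],[0,0,0]],[[0,0,0.5],[0,0,0]],[[0,0.1,2],[0,0,0]],[[-1,0.2,4],[0,0,0]],[[-1.8,0.2,5.5],[0,0,0]],[[-1.8,0.2,5.5],[0,0,0]],[[-1.8,0.2,5.5],[0,0,0]]], "fingers": 0.3}}

```text
time: 30.5
tool_pos: [465.7, 216.7, 205.1]
tcp_rot: [-180.0, -0.1, 6.8]
ft_force: [-0.2, -0.2, -0.8]
finger_gap: 59.4
grip_force: 0.0
```

Run:
```python
from fx import *
s=snapshot("wrist");st=sense();print({k:st[k] for k in("time","tool_pos","tcp_rot","finger_gap","grip_force","ft_force")})
pickle.dump(s,open("w8.pkl","wb"));save("w8",s["img"])
J=[(a,b,c,d,e+50,f+50) for a,b,c,d,e,f in JIG]
m=finder.trace("jig","wrist")[0];print(m["confidence"],fit(s,m["mask"],(520.7,211.4,-83),J))
m2=finder.trace("block","wrist");print([(a["confidence"],np.array(a["box"])*[640,400,640,400]) for a in m2])
mb=[a["mask"] for a in m2 if abs(a["box"][0]*640-320)<60][:1]
if mb: print(fit(s,mb[0]|m["mask"],(520.7,211.4,-83),J+[(-22.5,22.5,-45,45,15,50)]))
p=(534,190.3,-83.2)
for q in((-22.5,-10.7+45,50),(-22.5,-10.7+37.5,70),(-45,-10.7,70),(-45,-10.7,50),(0,-10.7,88),(0,-10.7,50),(-22.5,-10.7-37.5,70),(-22.5,-55.7,50)): print(q,proj(s,[W(p,q)]))
g=s["img"].mean(2).astype(int)
u=proj(s,[W(p,(-28,-10.7,70))])[0].astype(int);print(u);print("col",*[(r,g[r,u[0]]) for r in range(u[1]-75,u[1]+95)])
```

```text
{'time': 30.55, 'tool_pos': array([465.3, 216.4, 203.8]), 'tcp_rot': array([180. ,   0. ,   6.8]), 'finger_gap': 59.66312744671395, 'grip_force': 0.0, 'ft_force': array([ 0.6, -0.1, -0. ])}
0.67 (array([519.9, 210.6, -82.9]), np.float64(0.9798836178658137))
[(0.82, array([305.4,  73.8,  50.6,  97.6])), (0.66, array([  0. , 221.3,  33.1,  55.2]))]
(array([519.5, 210.7, -83. ]), np.float64(0.9825955792771364))
(-22.5, 34.3, 50) [[331.7  74.6]]
(-22.5, 26.8, 70) [[332.6  81.8]]
(-45, -10.7, 70) [[306.3 127.5]]
(-45, -10.7, 50) [[307.2 126.2]]
(0, -10.7, 88) [[360.2 128.9]]
(0, -10.7, 50) [[355.  126.2]]
(-22.5, -48.2, 70) [[331.4 169.6]]
(-22.5, -55.7, 50) [[330.5 173.2]]
[325 127]
col (52, np.int64(75)) (53, np.int64(46)) (54, np.int64(29)) (55, np.int64(19)) (56, np.int64(23)) (57, np.int64(29)) (58, np.int64(30)) (59, np.int64(34)) (60, np.int64(33)) (61, np.int64(31)) (62, np.int64(28)) (63, np.int64(26)) (64, np.int64(19)) (65, np.int64(18)) (66, np.int64(15)) (67, np.int64(15)) (68, np.int64(21)) (69, np.int64(45)) (70, np.int64(77)) (71, np.int64(95)) (72, np.int64(109)) (73, np.
[... 2352 characters left out ...]
)) (188, np.int64(138)) (189, np.int64(135)) (190, np.int64(132)) (191, np.int64(127)) (192, np.int64(122)) (193, np.int64(125)) (194, np.int64(137)) (195, np.int64(140)) (196, np.int64(138)) (197, np.int64(138)) (198, np.int64(138)) (199, np.int64(138)) (200, np.int64(138)) (201, np.int64(137)) (202, np.int64(135)) (203, np.int64(133)) (204, np.int64(127)) (205, np.int64(112)) (206, np.int64(91)) (207, np.int64(83)) (208, np.int64(83)) (209, np.int64(82)) (210, np.int64(83)) (211, np.int64(83)) (212, np.int64(83)) (213, np.int64(84)) (214, np.int64(82)) (215, np.int64(80)) (216, np.int64(77)) (217, np.int64(77)) (218, np.int64(80)) (219, np.int64(83)) (220, np.int64(85)) (221, np.int64(85))
```

Jig and block are flush and centred to within about 1 mm. I'll press the block's end once more to make sure it's home before clamping.

Request:
{"name": "send_rows", "arguments": {"steps": [[[-0.5,-0.43,0],[0,0,0]],[[-0.5,-0.43,-2],[0,0,0]],[[-0.5,-0.43,-4],[0,0,0]],[[-0.5,-0.43,-5.5],[0,0,0]],[[-0.5,-0.43,-5.95],[0,0,0]],[[-0.5,-0.43,-5.95],[0,0,0]],[[-0.25,-0.39,-5.95],[0,0,0]],[[-0.05,-0.37,-5.95],[0,0,0]],[[0,-0.36,-5.95],[0,0,0]],[[0,-0.36,-5.95],[0,0,0]]], "fingers": 1}}

```text
time: 31.9
tool_pos: [465.1, 206.1, 26.9]
tcp_rot: [-180.0, 0.1, 6.8]
ft_force: [-9.7, -1.3, 5.9]
finger_gap: 0.2
grip_force: 4.7
```

Request:
{"name": "send_rows", "arguments": {"steps": [[[0.04,0.004,0],[0,0,0]],[[0.08,0.008,0],[0,0,0]],[[0.08,0.008,0],[0,0,0]]]}}

```text
time: 32.28
tool_pos: [465.0, 206.0, 26.2]
tcp_rot: [180.0, 0.4, 6.8]
ft_force: [-19.3, -2.0, 12.9]
finger_gap: -0.3
grip_force: 9.8
```

The contact point is the same as before, so the block is home. Now the clamp handle: I'll grasp it near its outer end (r≈135 mm) with the fingers closing along the fixture's y, then follow the arc.

Request:
{"name": "send_rows", "arguments": {"steps": [[[-0.4,-0.04,0],[0,0,0]],[[-0.4,-0.04,2],[0,0,0.1]],[[-0.4,-0.04,4],[0,0,0.25]],[[-0.4,0,6],[0,0,0.4]],[[-0.2,0,8],[0,0,0.55]],[[0.2,-1,8.8],[0,0,0.72]],[[0.9,-2.8,8.8],[0,0,0.89]],[[1.7,-4.5,8.8],[0,0,1.06]],[[2.4,-6,8.8],[0,0,1.23]],[[3.08,-7.07,8.8],[0,0,1.4]]], "fingers": 0}}

```text
time: 33.52
tool_pos: [561.4, -8.4, 291.3]
tcp_rot: [179.8, 0.0, 87.3]
ft_force: [0.3, -0.3, 1.4]
finger_gap: 85.1
grip_force: 0.0
```

Request:
{"name": "send_rows", "arguments": {"steps": [[[0,0,0],[0,0,0.17]],[[0,0,0],[0,0,0.17]],[[0,0,0],[0,0,0.17]],[[0,0,0],[0,0,0.17]]]}}

```text
time: 34.02
tool_pos: [560.3, -5.5, 290.2]
tcp_rot: [180.0, 0.0, 96.7]
ft_force: [-0.6, 0.5, -0.3]
finger_gap: 85.5
grip_force: 0.0
```

Run:
```python
from fx import *
s=snapshot("wrist");st=sense();print({k:st[k] for k in("time","tool_pos","tcp_rot","joint_pos","finger_gap")})
for a in finder.pinpoint("clamp_grip","wrist")[:2]: print(a["confidence"],np.array(a["at"])*[640,400],at_z(s,np.array(a["at"])*[640,400],90))
m=finder.trace("clamp_grip","wrist")
for a in m[:1]: print(a["confidence"],np.array(a["box"])*[640,400,640,400])
g=s["img"].mean(2).astype(int)
for r in (50,85,120):
    P=W((534,190.3,-83.2),(65+(55+r)*np.cos(.1745)-0,0,108-(55+r)*np.sin(.1745)));u=proj(s,[P])[0];print(55+r,P,u);c,q=u.astype(int)
    print("row",q,"cols from",c-20,*g[q,c-20:c+21])
```

```text
{'time': 34.075, 'tool_pos': array([560.3,  -5.5, 290.1]), 'tcp_rot': array([180. ,   0. ,  96.7]), 'joint_pos': array([ -5.8,   0.3,  86.7,  -0. ,  93. , -12.5]), 'finger_gap': 85.19954775594049}
0.91 [317.2 147.9] [554.4  22.1  90. ]
0.91 [301.1   7.1  28.3 173.7]
105 [553.9  23.1  89.8] [316.9 147. ]
row 146 cols from 296 144 126 99 90 89 90 90 92 92 91 92 89 70 37 21 22 25 31 29 30 30 32 32 31 30 28 28 24 25 51 99 134 149 152 153 152 152 152 151 151 151
140 [558.  -11.1  83.7] [317.  176.4]
row 176 cols from 297 163 160 154 138 120 115 117 116 115 114 114 111 102 77 39 19 23 25 26 27 26 26 27 25 25 24 27 60 116 151 162 164 163 164 164 164 164 163 163 163 163
175 [562.1 -45.4  77.6] [317.2 203.3]
row 203 cols from 297 114 112 110 112 112 112 112 112 111 111 111 112 112 114 117 117 115 115 114 115 126 143 152 154 152 152 152 153 154 156 157 157 157 157 156 155 154 154 154 155 157
```

The handle is where the model put it. I'll descend and grip.

Request:
{"name": "send_rows", "arguments": {"steps": [[[-0.1,0,-1.5],[0,0,0]],[[-0.1,0,-3.3],[0,0,0]],[[-0.1,0,-5],[0,0,0]],[[-0.1,0,-6.5],[0,0,0]],[[-0.1,0,-7.3],[0,0,0]],[[-0.1,0,-7.48],[0,0,0]],[[-0.1,0,-7.48],[0,0,0]],[[-0.1,0,-7.48],[0,0,0]]]}}

```text
time: 35.17
tool_pos: [558.7, -6.1, 67.3]
tcp_rot: [179.8, 0.0, 96.8]
ft_force: [0.5, 0.4, 0.3]
finger_gap: 85.4
grip_force: 0.0
```

Request:
{"name": "send_rows", "arguments": {"steps": [[[0,0,0],[0,0,0]],[[0,0,0],[0,0,0]],[[0,0,0],[0,0,0]],[[0,0,0],[0,0,0]],[[0,0,0],[0,0,0]],[[0,0,0],[0,0,0]],[[0,0,0],[0,0,0]]], "fingers": 1, "squeeze": 50}}

```text
time: 36.05
tool_pos: [558.7, -5.9, 65.9]
tcp_rot: [179.8, 0.0, 96.8]
ft_force: [5.5, 1.6, -2.2]
finger_gap: 17.3
grip_force: 49.0
```

Run:
```python
from fx import *
st=sense();t=st["tool_pos"];print(st["time"],t,st["tcp_rot"],st["finger_gap"],st["grip_force"],st["ft_force"])
g=t+[0,0,19];h=np.array([541.7,125.8,108]);f=np.array([.1184,-.993,0]);r=np.hypot((g-h)@f,g[2]-108);a0=np.arctan2(g[2]-108,(g-h)@f);print(r,np.degrees(a0))
for k in np.arange(0,1.80,.1):
    a=a0+k;d=h+f*r*np.cos(a)+[0,0,r*np.sin(a)];base=h+f*r*np.cos(a0)+[0,0,r*np.sin(a0)];print(round(k,2),np.round((d-base)/30,2))
```

```text
36.05 [558.7  -5.9  65.9] [179.8   0.   96.8] 17.333438786482038 48.98438535165042 [ 5.5  1.6 -2.2]
134.81602112342676 -9.862890923502489
0.0 [0. 0. 0.]
0.1 [ 0.  -0.1  0.5]
0.2 [ 0.  -0.1  0.9]
0.3 [ 0.  -0.   1.3]
0.4 [-0.   0.1  1.8]
0.5 [-0.   0.2  2.2]
0.6 [-0.   0.3  2.6]
0.7 [-0.1  0.5  3. ]
0.8 [-0.1  0.8  3.4]
0.9 [-0.1  1.1  3.8]
1.0 [-0.2  1.4  4.1]
1.1 [-0.2  1.7  4.4]
1.2 [-0.2  2.1  4.6]
1.3 [-0.3  2.5  4.8]
1.4 [-0.3  2.9  5. ]
1.5 [-0.4  3.3  5.1]
1.6 [-0.5  3.8  5.2]
1.7 [-0.5  4.2  5.3]
```

Request:
{"name": "send_rows", "arguments": {"steps": [[[0,-0.07,0.45],[0,0,0]],[[-0.02,-0.08,0.9],[0,0,0]],[[-0.02,-0.04,1.35],[0,0,0]],[[-0.03,0.06,1.8],[0,0,0]]]}}

```text
time: 36.55
tool_pos: [558.4, -4.6, 120.0]
tcp_rot: [179.7, 0.1, 96.7]
ft_force: [11.6, -0.2, -7.2]
finger_gap: 17.6
grip_force: 49.6
```

Request:
{"name": "send_rows", "arguments": {"steps": [[[0.04,0.12,0.42],[0,0,0]],[[0.06,0.27,0.83],[0,0,0]],[[0.06,0.47,1.23],[0,0,0]],[[0.04,0.72,1.62],[0,0,0]]]}}

```text
time: 37.05
tool_pos: [555.8, 17.7, 167.7]
tcp_rot: [-179.8, -0.0, 96.8]
ft_force: [-7.1, 0.1, -3.5]
finger_gap: 16.9
grip_force: 51.5
```

```bash
cat > cl.py <<'E'
from fx import *
st=sense();t=st["tool_pos"];print(st["time"],t,st["tcp_rot"],st["finger_gap"],st["grip_force"],st["ft_force"])
g=t+[0,0,19];h=np.array([541.7,125.8,108]);f=np.array([.1184,-.993,0]);r=np.hypot((g-h)@f,g[2]-108);a0=np.arctan2(g[2]-108,(g-h)@f);print("r",r,"k",a0+.1745)
np.set_printoptions(precision=2,suppress=True)
for k in np.arange(.1,1.3,.1):
    a=a0+k
    if a>1.6:break
    print(round(k,2),(f*r*(np.cos(a)-np.cos(a0))+[0,0,r*(np.sin(a)-np.sin(a0))])/30)
E
python3 cl.py
```

```text
37.05 [555.8  17.7 167.7] [-179.8   -0.    96.8] 16.852570326969303 51.49699562927708 [-7.1  0.1 -3.5]
r 134.4791160952226 k 0.799526298643998
0.1 [-0.03  0.28  0.35]
0.2 [-0.07  0.59  0.67]
0.3 [-0.11  0.93  0.96]
0.4 [-0.15  1.3   1.21]
0.5 [-0.2   1.69  1.42]
0.6 [-0.25  2.1   1.59]
0.7 [-0.3   2.53  1.73]
0.8 [-0.35  2.96  1.81]
0.9 [-0.41  3.41  1.86]
```

Past over-centre. I'll keep following the arc to closed.

Request:
{"name": "send_rows", "arguments": {"steps": [[[-0.03,0.28,0.35],[0,0,0]],[[-0.07,0.59,0.67],[0,0,0]],[[-0.11,0.93,0.96],[0,0,0]],[[-0.15,1.3,1.21],[0,0,0]],[[-0.2,1.69,1.42],[0,0,0]],[[-0.25,2.1,1.59],[0,0,0]],[[-0.3,2.53,1.73],[0,0,0]],[[-0.33,2.8,1.79],[0,0,0]]]}}

```text
time: 38.05
tool_pos: [545.1, 103.5, 219.2]
tcp_rot: [-179.6, -0.1, 96.9]
ft_force: [-3.3, 3.6, -16.0]
finger_gap: 17.2
grip_force: 58.6
```

```bash
python3 cl.py
```

```text
38.05 [545.1 103.5 219.2] [-179.6   -0.1   96.9] 17.181233675898152 58.64392381241487 [ -3.3   3.6 -16. ]
r 132.1773375402994 k 1.5740952667167933
0.1 [-0.05  0.43  0.05]
0.2 [-0.1   0.87  0.06]
```

Request:
{"name": "send_rows", "arguments": {"steps": [[[-0.03,0.25,-0.05],[0,0,0]],[[-0.06,0.5,-0.1],[0,0,0]],[[-0.08,0.68,-0.1],[0,0,0]],[[-0.08,0.68,-0.1],[0,0,0]],[[-0.08,0.68,-0.1],[0,0,0]]]}}

```text
time: 38.67
tool_pos: [543.1, 121.5, 219.9]
tcp_rot: [-179.8, 0.1, 96.8]
ft_force: [-14.7, -6.6, 9.0]
finger_gap: 17.5
grip_force: 66.2
```

Request:
{"name": "send_rows", "arguments": {"steps": [[[0,0,0],[0,0,0]],[[0,0,0],[0,0,0]],[[0,0,0],[0,0,0]],[[0,0,0],[0,0,0]],[[0,0,1],[0,0,0]],[[0,0,2.5],[0,0,0]],[[0,0,4],[0,0,0]],[[0,-1,5],[0,0,0]],[[0,-1,5],[0,0,0]],[[0,-1,5],[0,0,0]]], "fingers": 0}}

```text
time: 39.92
tool_pos: [545.2, 92.0, 367.8]
tcp_rot: [-179.9, -0.0, 96.7]
ft_force: [0.1, 0.2, -0.8]
finger_gap: 85.1
grip_force: 0.0
```

Run:
```python
from fx import *
st=sense();print(st["time"],st["tool_pos"],st["ft_force"],st["finger_gap"])
for c in("wrist","side"):
    s=snapshot(c);pickle.dump(s,open("z_%s.pkl"%c,"wb"));save("z_"+c,s["img"])
    for l in("clamp_pad","clamp_grip","jig_ridge","jig","block"):
        print(c,l,[(round(a["confidence"],2),np.array(a["at"])*[640,400]) for a in finder.pinpoint(l,c)[:2]])
    p=(534,190.3,-83.2)
    for n,q in(("pad closed",(-5,0,88)),("grip closed",(65,0,213)),("ridge",(-4,-10.7,88)),("jig",(-22.5,-10.7,50)),("block",(-22.5,-10.7,15)),("pad open",(55,0,178))): print("  pred",n,proj(s,[W(p,q)])[0])
    if c=="wrist":
        J=[(a,b,cc,d,e+50,f+50) for a,b,cc,d,e,f in JIG]
        for l,B in(("jig",J),("block",[(-22.5,22.5,-45,45,15,50)])):
            m=finder.trace(l,c)
            for a in m[:2]: print(l,a["confidence"],np.array(a["box"])*[640,400,640,400])
```

```text
39.925 [545.2  92.  367.8] [ 0.1  0.2 -0.8] 85.09996740875673
wrist clamp_pad [(0.77, array([319.9,  79.2]))]
wrist clamp_grip [(0.71, array([321.5, 147.9])), (0.62, array([317.7,  87.3]))]
wrist jig_ridge [(0.92, array([310. ,  82.9])), (0.41, array([322.3, 139.7]))]
wrist jig [(0.9, array([313. ,  69.1]))]
wrist block []
  pred pad closed [320.3  80.4]
  pred grip closed [320.5 148. ]
  pred ridge [311.9  81.3]
  pred jig [312.5  69.1]
  pred block [313.   71.9]
  pred pad open [320.4 134.2]
jig 0.96 [281.   48.   60.8  41.1]
block 0.6 [280.1  52.   66.   35. ]
block 0.19 [178.3  40.1  37.5  40.1]
side clamp_pad [(0.51, array([328.7, 242.8])), (0.38, array([322.4, 230.7]))]
side clamp_grip [(0.64, array([330.3, 217.3]))]
side jig_ridge [(0.58, array([318.7, 233.4]))]
side jig [(0.49, array([318.8, 237.5]))]
side block [(0.89, array([251.1, 180.4])), (0.55, array([329.4, 243.6]))]
  pred pad closed [321.5 231.1]
  pred grip closed [327.9 214.8]
  pred ridge [318.1 231.9]
  pred jig [316.7 236.7]
  pred block [316.9 244.7]
  pred pad open [326.8 222.1]
```

The clamp's grip and pad match their closed positions. I'll make one last numeric check of jig position, and hand in if it's good.

Run:
```python
from fx import *
s=pickle.load(open("z_wrist.pkl","rb"));J=[(a,b,c,d,e+50,f+50) for a,b,c,d,e,f in JIG]
S=np.array([520.4,211.5,-83.2])
P=np.vstack([proj(s,boxpts(S,b)) for b in J]);print("jig pred box",P.min(0),P.max(0),"seen 281,48 - 341.8,89.1")
Q=proj(s,boxpts(S,(-22.5,22.5,-45,45,15,50)));print("block pred",Q.min(0),Q.max(0),"seen 280.1,52 - 346.1,87")
ok=abs(P.min(0)[0]-281)<2.5 and abs(P.max(0)[0]-341.8)<2.5
print(ok)
if ok: print(order.hand_in())
```

```text
jig pred box [282.3  48.3] [341.   86.4] seen 281,48 - 341.8,89.1
block pred [279.   50.9] [345.3  87.8] seen 280.1,52 - 346.1,87
True
the job is handed in; nothing more can be done
None
```

The job is handed in at about 40 s of the 72 s: the block is home against the fence and end stop, the jig sits flush and centred on it with its ridge on the clamp's side, and the clamp is closed on the stack; I haven't seen the verdict.

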